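# Take the filter cover off the dental bench dust extractor

### The arm

A 6-joint arm with a two-finger parallel gripper is mounted at the origin on the work surface. World frame = base frame: x ahead of the robot, y to its left, z up, the work surface at z = 0. Lengths are in mm, angles in rad, forces in N, time in s.
With the tool pointing down it reaches from about 275 to 750 mm from the base axis. Payload 10.2 kg.
Tool frame: the origin (TCP) lies at the very end of the fingers, on their centre line; the grasp point (between the pads) lies 19 mm behind it; x points along the fingers, y is the direction in which the jaws open and shut, and the axes are right-handed (so a half turn about x gives the same grasp; the last joint's range is limited). The gripper opens to 85 mm and grips with 20 to 120 N. Pads are 22 mm wide; open, the fingers measure 114 mm over their backs; the gripper's body (76 mm by 85 mm) begins 54 mm behind the grasp point. The pads swing forward as they close: fully open they stand 13 mm farther back than shut.
Start: joints at [0.965, 0.313, 1.498, -0, 1.331, -0.223], TCP at [196.111, 487.003, 231.294] pointing down, gripper open.
Joint ranges: [-2.94, 2.94], [-0.97, 2.17], [0.19, 2.56], [-1.23, 4.37], [0.02, 3.11], [-2.88, 2.88]. Speed limits (rad/s): [2.39, 2.39, 3.01, 3.14, 3.14, 3.14].

### API

Orientations are given as a unit quaternion [w, x, y, z].
In Python, from rig import ctrl, viewer, order gives the robot as it stands. The module is installed in compiled form; this text tells all that it offers.
- The arm moves only by the tool carry_out, never from a script. Its argument "deltas" is a list of rows, each a list of 7 numbers: the gripper command: -1 is fully open, 1 is shut, values between are in proportion, then the shift along the tool's x, y, z in mm, then the turn, a rotation vector about the tool's x, y, z in degrees. A call has exactly 5 rows; each row is the pose to reach, as a shift and turn from the pose commanded when the call began, along the tool's axes at that moment; what a row does not reach only later rows make up. A row lasts 1/8 s, in which the tool goes at most 62.5 mm and 10.7 degrees, less where a joint would pass 70% of its speed; a pose out of reach is approached as far as the arm can. A call with a gripper value outside its range is refused whole. The fingers move at their own pace and stop on an object; "newtons" is the grip in N (left out, the last holds). Time passes only in rows, so rows that repeat a pose let the fingers close, or fill a call up. It gives the time, the measured TCP pose, the force and the opening at its end, in the units of the state.
- ctrl.sense(): the state, without advancing time (a new reading comes with each control period).
- viewer.capture(name): name is "scene" or "side" or "wrist"; returns the picture (420x560x3 uint8, red, green, blue); there is no depth.
- viewer.calibration(name): a dict with "fx", "fy", "cx", "cy" (pixels), "k1" (the pictures are not rectified: a ray, as slopes to the right and down, at radius r is drawn at 1 + k1 r^2 times it, then the intrinsics apply), "xyz" and "attitude" of the camera in the world; the wrist camera has in their place "T_tool_cam" (4x4, takes a point from camera to tool coordinates, whose origin is the TCP and whose axes are the tool frame's). Camera axes: x right, y down, z forward; pixel columns grow to the right and rows downward; lengths in mm; the calibration is good to about 2 mm. A picture is of the moment at which its call begins: read the wrist's pose just before it. calibration takes no time and is no camera call.
- order.finish_job(): hands the job in, once; it reports no verdict.
The state is a dict: "time_s": time; "joints": joint angles; "dq": joint speeds; "tau": joint torques, N m; "eef_pos": TCP position; "ee_rot": TCP orientation; "force": force on the tool from outside, world axes, zero at the start; "wrist_torque": the same for the moment, N m; "grip_width": opening from 0.0 (shut) to 1.0 (fully open).
Only numpy, scipy, OpenCV 4.12 (cv2) and the standard library are available. Lean on these libraries where they do the work, as an engineer would, in place of code of your own. Each camera call takes 0.05 s, during which the arm holds its last target. There are 200 camera calls.

### The job

The dust extractor's filter is due for a check: take off its filter cover and lay it flat, face up, in the middle of the empty steel tray. Press the cover's snap tab inward, by feel and only as far as its hook needs to come off the catch, while you gently lift that end, then swing the cover up and draw its lugs out; do not crack the tab by pressing it too far, and do not tear at the hook while it is still caught. Set the cover down gently, let go, and leave everything else on the bench where it is.

Things in the scene. Friction and masses are not known exactly. Their poses are not given: they have to be found in the camera images.
- extractor: The bench-top dust extractor, a light grey plastic box 260 mm deep (x), 210 wide (y), 130 high, dark base, barred intake mouth on its front. It stands fast. Origin: centre of its underside; its x axis points from its front to its rear (exhaust stub), z up. The filter well opens in its top and is closed by the cover.
- cover: The filter cover, a grey plastic slab 142 x 101 x 10 mm, about 90 g, in the well, its top 1 mm below the extractor's top, with play: up to 2 mm sideways, up to 8 lengthwise. Origin: centre of its underside; x from the tab end (at the extractor's front) to the lug end, z up out of its face. Laid down it leans by 0.05 rad, as the hook stands 7.5 mm below its underside. It may turn about the hold on its tab.
- tab: The cover's snap tab, in a notch in the middle of its tab-end edge. Its tongue stands 23 mm above the cover's top, 16 mm wide across y, 8 mm thick along x, free all round, to be held by its sides (across y). Origin: middle of the tongue, 65 mm from the cover's centre, 12 mm above its top; axes as the cover's. Pressed inward (the cover's +x) it first slides the cover back by its play, then bends.
- hook (a point): Tip of the tab's hook, 3 mm under a steel catch that is screwed through slots and set differently each time: it comes off when the tab is bent by 3 to 5 mm (10 to 15 N), which is felt by whether the end lifts freely (over 4 mm). Slide of the cover does not count: the tab pushes back 2.4 N as it begins to bend, 2.4 more per mm, and cracks over 7 mm (19 N). Pulled up against the catch by over 30 N the hook tears.
- lugs (a point): Middle of the cover's rear edge, on its underside, 71 mm from its centre. Two lugs here reach up to 11 mm under a lip of the well: the cover swings up about this edge, tab end first, and comes out once swung up by 0.2 rad or more and drawn 1 cm towards the tab end. Lifting the tab straight up does both. The hook is past the catch when the tab has risen 17 mm; the press can then be eased.
- tray: The empty steel tray, inside 199 x 154 mm, wall 18 mm high and 3 thick, floor 3 thick, to the left or to the right of the extractor; it stands fast. Origin: centre of its underside; x along its longer side, z up.
- cast: Bystander: plaster cast of a jaw, 66 x 62 x 41 mm. Origin: centre of its underside.
- knife: Bystander: wax knife, 180 mm long, wooden handle, lying. Origin: on the bench below its middle; x along it.
- sleeve0: Bystander: small steel crown sleeve, 17 mm wide, 22 mm high, standing on a rear corner of the extractor's top. Origin: centre of its underside.
- sleeve1: Bystander: another such sleeve, standing on the bench.
- mix_bowl: Bystander: green rubber mixing bowl, 116 mm wide, 65 mm high. Origin: centre of its underside.
- spirit_lamp: Bystander: glass spirit lamp, 76 mm wide, 86 mm high. Origin: centre of its underside.
- jar: Bystander: white plastic jar, 68 mm wide, 90 mm high. Origin: centre of its underside.
Things that resemble listed ones, but are neither listed nor needed, are in the scene too. There is more than one size of the cover; the job needs the largest.

How it is judged (in metres and radians):
On the way, in this order (a step that is already met when the one before it is completed fails the run):
1. the tab end of the cover is swung up out of its catch (angle between cover's own z axis and vertical above 0.13 rad), for 0.1 s.
2. the cover is lifted clear out of the well (z of cover in the frame of extractor above 0.17 m), for 0.1 s.
At the end, for the whole second after the job is handed in: The cover lies face up, flat (within 0.1 rad) and at rest on the floor of the steel tray, wholly inside its walls, its centre within 35 mm of the tray's centre, let go (horizontal distance between cover and tray below 0.035 m and z of cover in the frame of tray below 0.014 m and angle between cover's own z axis and vertical below 0.1 rad and linear speed of cover below 0.01 m/s); the robot touches nothing.
It fails at once if the tab is bent inward by more than 7 mm and cracks (x of tab in the frame of cover above -0.058 m).
It fails at once if the hook is torn upward against the catch with more than 30 N (contact force between tab and extractor above 30 N).
It fails at once if the cover is banged or pressed down on the tray with more than 25 N (contact force between cover and tray above 25 N).
It fails at once if a bystander is shifted by more than 30 mm (distance of any of cast, knife, sleeve0, sleeve1, mix_bowl, spirit_lamp, jar from where it was at the start of the episode above 0.03 m).
It also fails if it takes over 61 s, if anything falls off the work surface, if the arm or the gripper's body presses on something with over 40 N, if the wrist force passes 120 N, or if a joint passes its speed limit or range.

## Working session

There is one attempt and no reset: what is moved stays moved. The work goes in short steps, Python scripts to look and compute and a tool call to move; the robot and the scene stay as the last step left them, time stands still between calls to the robot, and variables do not carry over. Pictures are saved under pics/ and viewed, about 8 in all and at most 12, crops included, and the job is handed in when it is done.

Besides the shell and the picture viewer there is one more tool, called after "Emit:" as a command line: name --pt "numbers of a row" for each row, then --argument value for the rest. carry_out: Moves the arm, as the interface text tells. Its arguments: {"type":"object","properties":{"deltas":{"type":"array"},"newtons":{"type":"number"}},"required":["deltas"]}

```bash
mkdir -p pics; python3 - <<'E'
from rig import ctrl, viewer
import cv2, numpy as np
s=ctrl.sense(); print(s)
for n in ("scene","side","wrist"):
    im=viewer.capture(n); cv2.imwrite(f"pics/{n}0.png",cv2.cvtColor(im,cv2.COLOR_RGB2BGR)); print(n,viewer.calibration(n))
a=cv2.imread("pics/scene0.png");b=cv2.imread("pics/side0.png")
E
```

```text
{'time_s': 0.0, 'joints': array([ 9.64608417e-01,  3.13455852e-01,  1.49843026e+00,  4.37161285e-06,
        1.33102106e+00, -2.23407044e-01]), 'dq': array([ 0.00030516,  0.0014705 , -0.0004901 ,  0.00056959,  0.00129305,
       -0.00141283]), 'tau': array([-5.45662006e-04, -4.12284279e+01, -2.59723896e+01, -2.60654242e-04,
        4.42040269e-03, -1.91004017e-05]), 'eef_pos': array([195.95052844, 486.7815431 , 230.73465598]), 'ee_rot': array([ 0.69400661,  0.13408436,  0.69438395, -0.13493384]), 'force': array([ 0.27590114, -0.38682706,  0.31283025]), 'wrist_torque': array([-0.0421809 , -0.05438222,  0.03901286]), 'grip_width': 1.0002336099149736}
scene {'fx': 519.9600339427891, 'fy': 519.9600339427891, 'cx': 276.85749293029147, 'cy': 203.36830918734643, 'k1': 0.04532757243675634, 'xyz': array([1243.59668999,  -46.86485722, 1194.25177748]), 'attitude': array([-0.20840899,  0.70901302,  0.64326174, -0.20020128])}
side {'fx': 450.97837946641494, 'fy': 450.97837946641494, 'cx': 273.907690408344, 'cy': 204.91491281371057, 'k1': 0.01933810492845544, 'xyz': array([-113.75234428, -595.87061823, 1003.97979627]), 'attitude': array([-0.35096414,  0.85028908, -0.36199991,  0.15095934])}
wrist {'fx': 341.34759099538786, 'fy': 341.34759099538786, 'cx': 280.0642060213189, 'cy': 206.83279624733296, 'k1': -0.019005568730239317, 'T_tool_cam': array([[-2.87443504e-04, -3.22616217e-01,  9.46529817e-01,
        -1.42900106e+02],
       [ 9.99999740e-01, -7.18717722e-04,  5.87128221e-05,
        -3.52758094e-01],
       [ 6.61346045e-04,  9.46529588e-01,  3.22616340e-01,
        -8.27509043e+01],
       [ 0.00000000e+00,  0.00000000e+00,  0.00000000e+00,
         1.00000000e+00]])}
```

View pics/scene0.png

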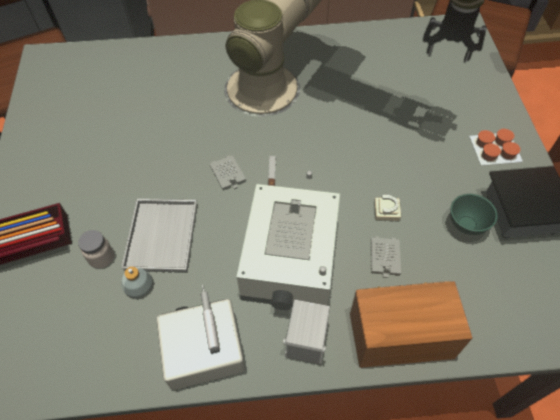

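View pics/side0.png

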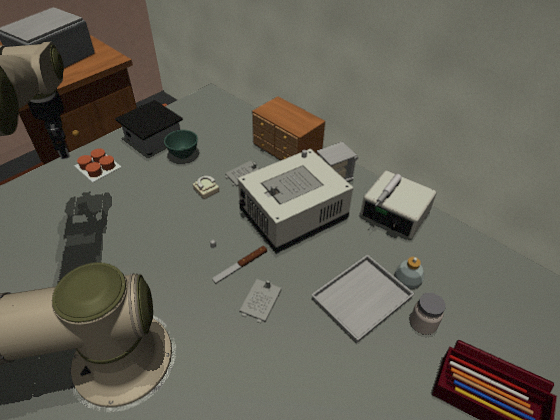

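Scene: the extractor top is at about (290,235), with the tab at (296,207) facing the robot and the tray at (160,235). Side: the tab is at about (274,188) and the tray at (362,297).

```bash
cat > h.py <<'E'
import numpy as np, cv2
from scipy.spatial.transform import Rotation as R
from rig import ctrl, viewer
def rot(q): return R.from_quat([q[1],q[2],q[3],q[0]]).as_matrix()
def cam(n,s=None):
    c=viewer.calibration(n)
    if n=="wrist":
        T=np.eye(4);T[:3,:3]=rot(s["ee_rot"]);T[:3,3]=s["eef_pos"];T=T@c["T_tool_cam"]; return c,T[:3,:3],T[:3,3]
    return c,rot(c["attitude"]),np.array(c["xyz"])
def rays(C,px):
    c,Rm,_=C; px=np.atleast_2d(px).astype(float)
    d=np.c_[(px[:,0]-c["cx"])/c["fx"],(px[:,1]-c["cy"])/c["fy"]]; u=d.copy()
    for _ in range(20): u=d/(1+c["k1"]*(u**2).sum(1,keepdims=True))
    return np.c_[u,np.ones(len(u))]@Rm.T
def onz(C,px,z):
    r=rays(C,px); return C[2]+r*((z-C[2][2])/r[:,2:3])
def proj(C,P):
    c,Rm,t=C; p=(np.atleast_2d(P)-t)@Rm; u=p[:,:2]/p[:,2:]; u=u*(1+c["k1"]*(u**2).sum(1,keepdims=True))
    return u*c["fx"]+[c["cx"],c["cy"]]
def tri(C1,p1,C2,p2):
    a,b=rays(C1,p1)[0],rays(C2,p2)[0]; A=np.c_[a,-b]; x=np.linalg.lstsq(A,C2[2]-C1[2],rcond=None)[0]
    P,Q=C1[2]+a*x[0],C2[2]+b*x[1]; return (P+Q)/2,np.linalg.norm(P-Q)
def quad(m):
    cs=max(cv2.findContours(m,cv2.RETR_EXTERNAL,cv2.CHAIN_APPROX_NONE)[0],key=cv2.contourArea)
    h=cv2.convexHull(cs)
    for e in np.arange(.01,.15,.005):
        q=cv2.approxPolyDP(h,e*cv2.arcLength(h,True),True)
        if len(q)<=4: break
    return q[:,0],cv2.contourArea(cs)
E
python3 - <<'E'
from h import *
a=cv2.imread("pics/scene0.png");b=cv2.imread("pics/side0.png")
A=cv2.resize(a[175:310,110:350],None,fx=3.3,fy=3.3,interpolation=cv2.INTER_CUBIC)
cv2.imwrite("pics/cs.png",A)
B=cv2.resize(b[140:345,225:425],None,fx=2.9,fy=2.9,interpolation=cv2.INTER_CUBIC)
cv2.imwrite("pics/cd.png",B)
C=cam("scene"); D=cam("side")
# extractor top
hsv=cv2.cvtColor(a,cv2.COLOR_BGR2HSV); print(a[230,260],a[230,290],a[235,160],a[270,290])
m=np.zeros(a.shape[:2],np.uint8); m[180:310,230:350]=(a[180:310,230:350].min(2)>190)*255
q,ar=quad(m); print(q.tolist(),ar); print(onz(C,q,130).round(1))
E
```

```text
[212 226 221] [156 169 169] [178 188 189] [212 225 220]
[[257, 185], [338, 194], [328, 288], [237, 275]] 8130.0
[[ 477.9  -43.   130. ]
 [ 526.1  155.1  130. ]
 [ 773.5   93.4  130. ]
 [ 721.9 -105.5  130. ]]
```

View pics/cs.png

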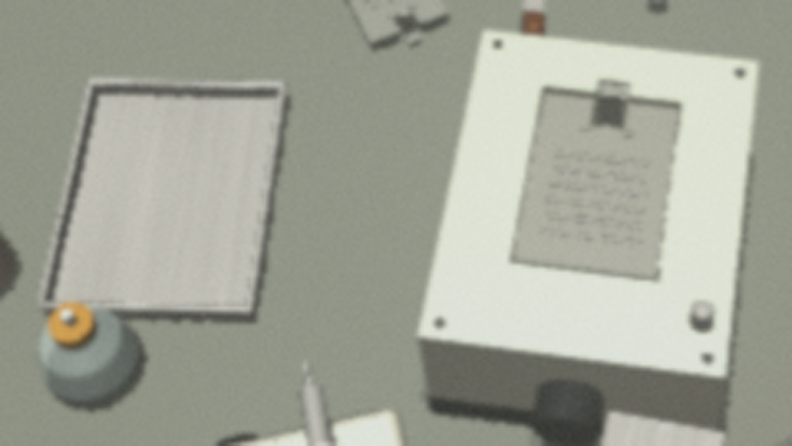

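View pics/cd.png

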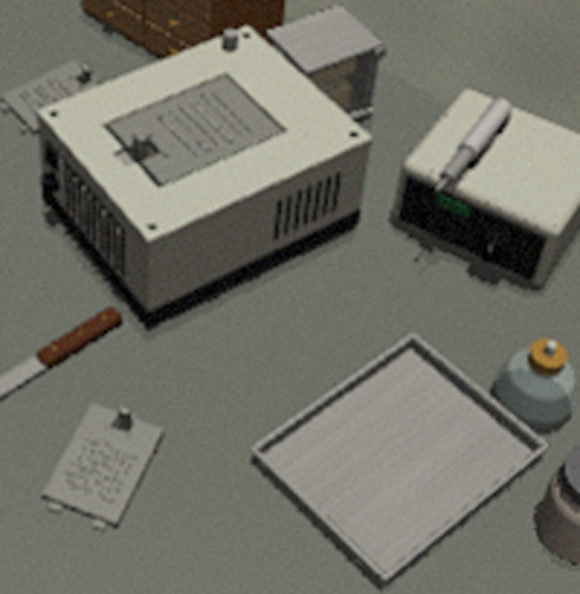

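Scene crop: the tray rim corners are at crop (90,80), (287,82), (255,315) and (42,305), and the tongue top is at about (613,88). Side crop: the tray corners are at (412,335), (547,445), (385,583) and (253,455), and the tab is at about (143,143).

```bash
python3 - <<'E'
from h import *
C=cam("scene"); D=cam("side")
sc=lambda p:np.array(p)/3.3+[110,175]; sd=lambda p:np.array(p)/2.9+[225,140]
q=onz(C,sc([[90,80],[287,82],[255,315],[42,305]]),21); print("tray scene",q.round(0).tolist(),q.mean(0).round(1))
for i in range(4): print(np.linalg.norm(q[i]-q[(i+1)%4]).round(1),np.degrees(np.arctan2(*(q[(i+1)%4]-q[i])[[1,0]])).round(1))
q=onz(D,sd([[412,335],[547,445],[385,583],[253,455]]),21); print("tray side",q.round(0).tolist(),q.mean(0).round(1))
print("tongue top scene",onz(C,sc([[597,88],[630,88],[613,88]]),152).round(1))
print("tongue base scene",onz(C,sc([[608,125]]),129).round(1))
cov=onz(C,sc([[543,88],[682,102],[659,280],[511,262]]),129);print("well",cov.round(1).tolist(),cov.mean(0).round(1))
print("ext side",onz(D,sd([[40,115],[248,28],[370,138],[150,240]]),130).round(1).tolist())
print("tongue top side ~",onz(D,sd([[140,137]]),152).round(1))
s=ctrl.sense();print(rot(s["ee_rot"]).round(3))
# desired tool: x down, y along extractor y (or minus)
yaw=np.radians(-14); ey=np.array([-np.sin(yaw),np.cos(yaw),0]); 
for sg in(1,-1):
    X=np.array([0,0,-1.]);Y=sg*ey;Z=np.cross(X,Y);M=np.c_[X,Y,Z]
    print(sg,np.degrees(R.from_matrix(rot(s["ee_rot"]).T@M).as_rotvec()).round(1))
E
```

```text
tray scene [[414.0, -371.0, 21.0], [432.0, -209.0, 21.0], [643.0, -235.0, 21.0], [618.0, -396.0, 21.0]] [ 526.9 -302.5   21. ]
163.1 83.4
212.7 -6.9
162.9 -98.9
206.2 173.2
tray side [[632.0, -242.0, 21.0], [613.0, -400.0, 21.0], [405.0, -376.0, 21.0], [424.0, -220.0, 21.0]] [ 518.4 -309.3   21. ]
tongue top scene [[551.5  34.8 152. ]
 [553.9  58.7 152. ]
 [552.7  46.4 152. ]]
tongue base scene [[569.6  41.1 129. ]]
well [[532.0, -3.5, 129.0], [555.1, 97.9, 129.0], [700.0, 62.2, 129.0], [675.6, -39.0, 129.0]] [615.7  29.4 129. ]
ext side [[520.7, 150.7, 130.0], [771.5, 92.2, 130.0], [722.5, -107.0, 130.0], [474.0, -45.4, 130.0]]
tongue top side ~ [[549.7  40.  152. ]]
[[-0.001  0.373  0.928]
 [-0.001  0.928 -0.373]
 [-1.    -0.001 -0.   ]]
1 [-7.9 -0.   0.1]
-1 [1.721e+02 1.000e-01 0.000e+00]
```

Emit:
carry_out --pt "-1 0 -55 99 -2 0 0" --pt "-1 0 -110 198 -4 0 0" --pt "-1 0 -166 297 -6 0 0" --pt "-1 0 -194 347 -8 0 0" --pt "-1 0 -221 396 -8 0 0"

```text
time_s: 0.78
eef_pos: [393.3, 242.0, 231.3]
ee_rot: [0.702, 0.086, 0.702, -0.086]
force: [1.1, 0.4, -1.1]
grip_width: 1.001
```

```bash
python3 - <<'E'
from h import *
s=ctrl.sense(); M=rot(s["ee_rot"]); print(s["eef_pos"],M.round(3).tolist(), s["time_s"],s["force"],s["grip_width"])
print("delta tool", M.T@(np.array([553,45,215])-s["eef_pos"]))
E
```

```text
[393.25956796 242.03121081 231.30898077] [[0.0, 0.24, 0.971], [0.0, 0.971, -0.24], [-1.0, 0.0, 0.0]] 0.775 [ 1.12055265  0.40257809 -1.08380439] 1.0008772984416001
delta tool [  16.30234119 -152.85041759  202.42349179]
```

Emit:
carry_out --pt "-1 3 -35 47 0 0 0" --pt "-1 8 -70 94 0 0 0" --pt "-1 12 -105 141 0 0 0" --pt "-1 16 -140 188 0 0 0" --pt "-1 16 -153 203 0 0 0"

```text
time_s: 1.4
eef_pos: [553.6, 44.0, 214.3]
ee_rot: [0.701, 0.087, 0.702, -0.087]
force: [-0.5, -0.3, 0.3]
grip_width: 1.002
```

```bash
python3 - <<'E'
from h import *
viewer.capture("wrist"); s=ctrl.sense(); im=viewer.capture("wrist")
np.savez("w1.npz",p=s["eef_pos"],q=s["ee_rot"]); b=cv2.cvtColor(im,cv2.COLOR_RGB2BGR); cv2.imwrite("pics/w1.png",b)
print(s["eef_pos"],s["time_s"],s["force"])
print(proj(cam("wrist",s),[[553,45,152],[553,45,129]]))
E
```

```text
[553.96726861  43.40157939 214.49809829] 1.45 [-0.41886579 -1.57755206  0.12377277]
[[282.78099016 223.66053356]
 [282.54629576 211.72287068]]
```

View pics/w1.png

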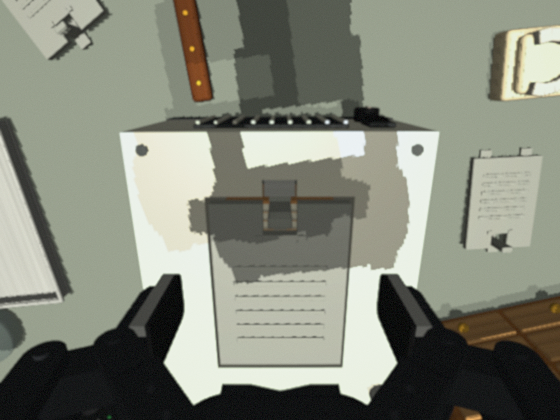

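The wrist view shows the cover at rows 198–366 and columns 206–354, with the tab notch around (280,207). I'll zoom in on the tongue.

```bash
python3 - <<'E'
from h import *
b=cv2.imread("pics/w1.png"); s=dict(eef_pos=np.load("w1.npz")["p"],ee_rot=np.load("w1.npz")["q"])
W=cam("wrist",s)
c=b[165:250,225:335]; c=cv2.resize(cv2.convertScaleAbs(c,alpha=1.6),None,fx=7,fy=7,interpolation=cv2.INTER_CUBIC); cv2.imwrite("pics/w1c.png",c)
# predicted tongue box at (553,45) & the extractor edges
e=onz(W,[[121,131],[438,131]],130);print(e.round(1).tolist())
q=onz(W,[[206,198],[354,198],[343,366],[218,366]],129);print(q.round(1).tolist(),q.mean(0))
ex=np.array([.9703,-.2419,0]);ey=np.array([.2419,.9703,0])
for z in(129,152): print(z,proj(W,[np.array([553,45,z])+a*ex*4+bb*ey*8 for a in(-1,1) for bb in(-1,1)]).round(0).tolist())
E
```

```text
[[472.1, -44.3, 130.0], [523.0, 157.8, 130.0]]
[[530.0, -4.6, 129.0], [555.3, 96.1, 129.0], [699.8, 61.1, 129.0], [674.0, -41.4, 129.0]] [614.76173592  27.78668164 129.        ]
129 [[271.0, 206.0], [294.0, 206.0], [271.0, 217.0], [294.0, 217.0]]
152 [[270.0, 218.0], [295.0, 218.0], [270.0, 229.0], [295.0, 229.0]]
```

View pics/w1c.png

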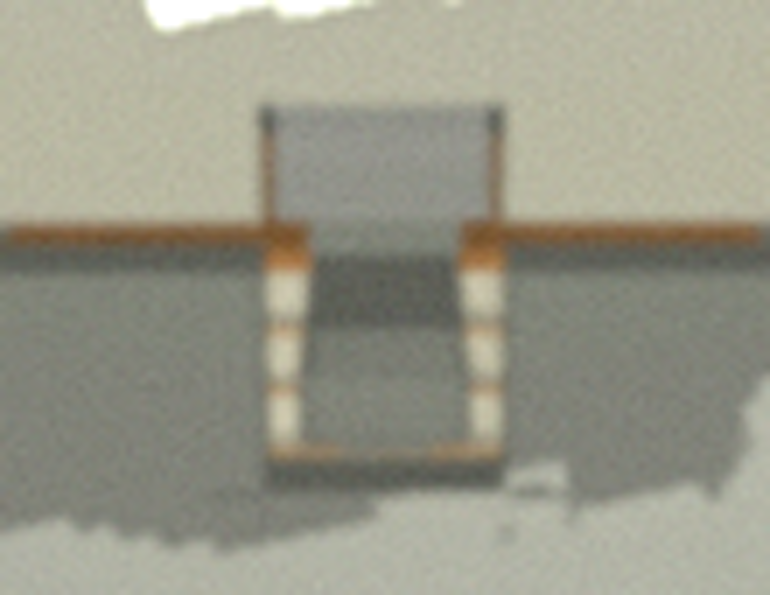

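The tongue's top face is at crop (385,415), which is pixel (280,224). That puts it at about (553,43.5), centred between the fingers. Descending with the jaws partly closed.

Emit:
carry_out --pt "-0.2 20 0 0 0 0 0" --pt "-0.2 40 0 -1 0 0 0" --pt "0.0 60 0 -1 0 0 0" --pt "0.0 72 0 -1 0 0 0" --pt "0.0 79 0 -1 0 0 0" --newtons 50

```text
time_s: 2.12
eef_pos: [551.2, 47.4, 136.2]
ee_rot: [0.702, 0.085, 0.702, -0.085]
force: [0.5, -0.4, 0.5]
grip_width: 0.495
```

Emit:
carry_out --pt "0.4 0 0 0 0 0 0" --pt "0.6 0 0 0 0 0 0" --pt "1 0 0 0 0 0 0" --pt "1 0 0 0 0 0 0" --pt "1 0 0 0 0 0 0" --newtons 50

```text
time_s: 2.75
eef_pos: [551.8, 45.4, 137.2]
ee_rot: [0.702, 0.085, 0.701, -0.087]
force: [-1.8, -6.0, 2.3]
grip_width: 0.168
```

```bash
python3 - <<'E'
from h import *
for i in range(3):
    s=ctrl.sense(); M=rot(s["ee_rot"]); print(s["eef_pos"].round(1),(M.T@s["force"]).round(2),s["wrist_torque"].round(2),s["grip_width"].round(3),s["time_s"])
    viewer.capture("wrist") 
E
```

```text
Traceback (most recent call last):
AttributeError: 'float' object has no attribute 'round'
```

Emit:
carry_out --pt "1 0 -0.5 0 0 0 0" --pt "1 0 -1 0 0 0 0" --pt "1 0 -1 0 0 0 0" --pt "1 0 -1 0 0 0 0" --pt "1 0 -1 0 0 0 0" --newtons 50

```text
time_s: 3.38
eef_pos: [551.7, 45.3, 137.0]
ee_rot: [0.702, 0.086, 0.701, -0.086]
force: [-1.1, -4.3, 5.2]
grip_width: 0.161
```

```bash
cat >> h.py <<'E'
def st(n=3):
    for i in range(n):
        s=ctrl.sense(); M=rot(s["ee_rot"]); print("t",round(s["time_s"],2),s["eef_pos"].round(1),"F tool",(M.T@s["force"]).round(2),"T",(M.T@s["wrist_torque"]).round(2),round(s["grip_width"],3))
        if i<n-1: viewer.capture("side")
E
python3 -c "
from h import *
st(4)"
```

```text
t 3.38 [551.7  45.3 137. ] F tool [-5.23 -4.44 -0.  ] T [ 0.02 -0.05 -0.86] 0.161
t 3.42 [551.7  45.4 136.9] F tool [-5.59 -4.64 -0.45] T [ 0.    0.02 -0.86] 0.167
t 3.48 [551.7  45.4 136.9] F tool [-5.25 -5.25 -0.17] T [ 0.02 -0.01 -0.86] 0.168
t 3.52 [551.7  45.3 137. ] F tool [-5.72 -4.95  0.16] T [-0.   -0.09 -0.84] 0.166
```

Emit:
carry_out --pt "1 -0.5 -0.7 0 0 0 0" --pt "1 -1 -1.4 0 0 0 0" --pt "1 -1.5 -2 0 0 0 0" --pt "1 -1.5 -2 0 0 0 0" --pt "1 -1.5 -2 0 0 0 0" --newtons 50

```text
time_s: 4.15
eef_pos: [550.7, 43.9, 137.6]
ee_rot: [0.702, 0.086, 0.702, -0.086]
force: [0.4, -0.3, -1.7]
grip_width: 0.166
```

```bash
python3 -c "
from h import *
st(2)"
```

```text
t 4.15 [550.7  43.9 137.6] F tool [ 1.68 -0.2   0.45] T [-0.05  0.13 -0.01] 0.166
t 4.2 [550.7  43.8 137.6] F tool [ 0.76 -0.21 -1.01] T [0.01 0.05 0.05] 0.168
```

Emit:
carry_out --pt "1 0 0 1 0 0 0" --pt "1 0 0 2 0 0 0" --pt "1 0 0 3 0 0 0" --pt "1 0 0 4 0 0 0" --pt "1 0 0 4 0 0 0"

```text
time_s: 4.82
eef_pos: [554.2, 42.8, 137.6]
ee_rot: [0.701, 0.086, 0.702, -0.086]
force: [-5.2, -0.4, 0.7]
grip_width: 0.164
```

```bash
python3 -c "
from h import *
st(2)"
```

```text
t 4.83 [554.2  42.8 137.6] F tool [-0.7  -1.65 -4.92] T [-0.09  0.78 -0.19] 0.164
t 4.88 [554.3  42.8 137.6] F tool [ 0.58 -1.27 -5.64] T [-0.05  0.79 -0.21] 0.167
```

Emit:
carry_out --pt "1 0 0 0.5 0 0 0" --pt "1 0 0 1 0 0 0" --pt "1 0 0 1.5 0 0 0" --pt "1 0 0 2 0 0 0" --pt "1 0 0 2 0 0 0"

```text
time_s: 5.5
eef_pos: [555.7, 42.4, 137.4]
ee_rot: [0.701, 0.086, 0.703, -0.086]
force: [-7.9, 0.5, 1.8]
grip_width: 0.166
```

```bash
python3 -c "
from h import *
st(2)"
```

```text
t 5.5 [555.7  42.4 137.4] F tool [-1.73 -1.45 -7.76] T [-0.02  1.31 -0.36] 0.166
t 5.55 [555.7  42.4 137.4] F tool [-1.57 -2.98 -7.34] T [ 0.03  1.35 -0.31] 0.17
```

Emit:
carry_out --pt "1 0 -0.3 0.4 0 0 0" --pt "1 0 -0.6 0.8 0 0 0" --pt "1 -1 -0.6 0.8 0 0 0" --pt "1 -2 -0.6 0.8 0 0 0" --pt "1 -3 -0.6 0.8 0 0 0"

```text
time_s: 6.18
eef_pos: [556.0, 41.8, 140.0]
ee_rot: [0.7, 0.086, 0.703, -0.086]
force: [-6.7, -1.1, -7.4]
grip_width: 0.166
```

```bash
python3 -c "
from h import *
st(2)"
```

```text
t 6.17 [556.   41.8 140. ] F tool [ 7.39 -2.64 -6.26] T [-0.08  1.04 -0.21] 0.166
t 6.22 [556.   41.8 139.9] F tool [ 2.83 -1.86 -6.59] T [-0.04  1.19 -0.23] 0.168
```

Emit:
carry_out --pt "1 0 0 0.3 0 0 0" --pt "1 -0.5 0 0.6 0 0 0" --pt "1 -1 0 0.6 0 0 0" --pt "1 -1.5 0 0.6 0 0 0" --pt "1 -1.5 0 0.6 0 0 0"

```text
time_s: 6.85
eef_pos: [556.0, 41.8, 140.1]
ee_rot: [0.7, 0.086, 0.704, -0.086]
force: [-6.2, 0.5, -10.5]
grip_width: 0.166
```

```bash
python3 -c "
from h import *
st(2)"
```

```text
t 6.85 [556.   41.8 140.1] F tool [10.53 -0.97 -6.09] T [-0.02  1.11 -0.2 ] 0.166
t 6.9 [556.   41.8 140.1] F tool [ 9.75 -1.29 -5.52] T [-0.08  1.06 -0.11] 0.167
```

Emit:
carry_out --pt "1 1.5 0 0 0 0 0" --pt "1 1.5 0 0.5 0 0 0" --pt "1 1.5 0 1 0 0 0" --pt "1 1 0 1 0 0 0" --pt "1 0.5 0 1 0 0 0"

```text
time_s: 7.52
eef_pos: [556.8, 41.5, 140.1]
ee_rot: [0.7, 0.086, 0.704, -0.086]
force: [-7.7, 0.2, -8.6]
grip_width: 0.163
```

```bash
python3 -c "
from h import *
st(2)"
```

```text
t 7.53 [556.8  41.5 140.1] F tool [ 8.65 -1.69 -7.47] T [ 0.01  1.37 -0.21] 0.163
t 7.58 [556.9  41.5 140.1] F tool [ 7.3  -1.53 -8.25] T [-0.07  1.46 -0.24] 0.163
```

Emit:
carry_out --pt "1 1.5 0 0.4 0 0 0" --pt "1 1.5 0 0.8 0 0 0" --pt "1 1.5 0 1 0 0 0" --pt "1 0.5 0 1 0 0 0" --pt "1 0 0 1 0 0 0"

```text
time_s: 8.2
eef_pos: [557.6, 41.3, 140.2]
ee_rot: [0.699, 0.086, 0.704, -0.086]
force: [-9.7, 0.7, -7.4]
grip_width: 0.163
```

```bash
python3 -c "
from h import *
st(2)"
```

```text
t 8.2 [557.6  41.3 140.2] F tool [ 7.45 -1.7  -9.56] T [-0.04  1.69 -0.3 ] 0.163
t 8.25 [557.6  41.3 140.1] F tool [  5.89  -2.16 -10.1 ] T [-0.07  1.7  -0.37] 0.166
```

Emit:
carry_out --pt "1 1.5 0 0.4 0 0 0" --pt "1 1.5 0 0.7 0 0 0" --pt "1 1.5 0 0.9 0 0 0" --pt "1 0.5 0 0.9 0 0 0" --pt "1 0 0 0.9 0 0 0"

```text
time_s: 8.88
eef_pos: [558.5, 41.1, 140.8]
ee_rot: [0.7, 0.086, 0.704, -0.086]
force: [-12.5, 0.7, -0.6]
grip_width: 0.169
```

```bash
python3 -c "
from h import *
st(2)"
```

```text
t 8.88 [558.5  41.1 140.8] F tool [  0.66  -2.36 -12.26] T [-0.08  2.12 -0.45] 0.169
t 8.93 [558.5  41.1 140.9] F tool [  0.65  -3.21 -12.06] T [-0.06  2.17 -0.41] 0.167
```

Emit:
carry_out --pt "1 -1 0 0.2 0 0 0" --pt "1 -2 0 0.4 0 0 0" --pt "1 -3 0 0.5 0 0 0" --pt "1 -4 0 0.6 0 0 0" --pt "1 -4 0 0.6 0 0 0"

```text
time_s: 9.55
eef_pos: [559.2, 41.0, 144.6]
ee_rot: [0.7, 0.086, 0.704, -0.086]
force: [-11.7, 0.2, -1.6]
grip_width: 0.165
```

```bash
python3 -c "
from h import *
st(2)"
```

```text
t 9.55 [559.2  41.  144.6] F tool [  1.63  -2.66 -11.38] T [-0.05  1.96 -0.29] 0.165
t 9.6 [559.3  40.9 144.6] F tool [  2.26  -2.01 -10.39] T [-0.06  1.88 -0.32] 0.166
```

It lifts freely, so the hook is off the catch. I'll keep the press on and rise to past 17 mm.

Emit:
carry_out --pt "1 -2 0 0.5 0 0 0" --pt "1 -4 0 0.8 0 0 0" --pt "1 -6 0 1.1 0 0 0" --pt "1 -8 0 1.3 0 0 0" --pt "1 -9 0 1.4 0 0 0"

```text
time_s: 10.22
eef_pos: [561.3, 40.4, 154.2]
ee_rot: [0.7, 0.086, 0.703, -0.086]
force: [-8.5, -0.8, 0.3]
grip_width: 0.164
```

```bash
python3 -c "
from h import *
st(2)"
```

```text
t 10.22 [561.3  40.4 154.2] F tool [-0.28 -2.81 -8.04] T [ 0.24  1.58 -0.46] 0.164
t 10.28 [561.4  40.3 154.4] F tool [-0.51 -1.45 -7.94] T [ 0.23  1.55 -0.45] 0.165
```

Emit:
carry_out --pt "1 -2 0 0.3 0 0 0" --pt "1 -4 0 0.5 0 0 0" --pt "1 -6 0 0.5 0 0 0" --pt "1 -8 0 -1 0 0 0" --pt "1 -10 0 -2 0 0 0"

```text
time_s: 10.9
eef_pos: [561.0, 40.7, 164.9]
ee_rot: [0.702, 0.086, 0.701, -0.086]
force: [0.8, 0.2, -3.4]
grip_width: 0.166
```

```bash
python3 -c "
from h import *
st(2)"
```

```text
t 10.9 [561.   40.7 164.9] F tool [3.36 0.44 0.74] T [ 0.05  0.26 -0.07] 0.166
t 10.95 [561.   40.7 165.1] F tool [3.03 0.89 0.71] T [0.02 0.24 0.01] 0.164
```

Emit:
carry_out --pt "1 -5 0 0 0 0 0" --pt "1 -10 0 -2 0 0 0" --pt "1 -15 0 -6 0 0 0" --pt "1 -20 0 -10 0 0 0" --pt "1 -25 0 -14 0 0 0"

```text
time_s: 11.58
eef_pos: [547.0, 44.1, 190.5]
ee_rot: [0.702, 0.086, 0.702, -0.086]
force: [0.3, 0.6, -1.1]
grip_width: 0.17
```

```bash
python3 -c "
from h import *
st(2)"
```

```text
t 11.57 [547.   44.1 190.5] F tool [1.07 0.66 0.12] T [0.01 0.08 0.  ] 0.17
t 11.62 [546.9  44.3 191.1] F tool [-0.24  0.24  0.97] T [ 0.04 -0.   -0.  ] 0.169
```

Emit:
carry_out --pt "1 -10 0 -5 0 0 0" --pt "1 -30 0 -10 0 0 0" --pt "1 -60 0 -10 0 0 0" --pt "1 -90 0 -10 0 0 0" --pt "1 -110 0 -10 0 0 0"

```text
time_s: 12.25
eef_pos: [537.4, 46.5, 301.8]
ee_rot: [0.703, 0.086, 0.701, -0.086]
force: [-0.3, 0.7, -0.2]
grip_width: 0.167
```

```bash
python3 -c "
from h import *
st(2)
a=viewer.capture('side'); cv2.imwrite('pics/s2.png',cv2.cvtColor(a[60:330,150:450],cv2.COLOR_RGB2BGR).repeat(2,0).repeat(2,1))"
```

```text
t 12.25 [537.4  46.5 301.8] F tool [ 0.25  0.59 -0.47] T [ 0.06  0.03 -0.07] 0.167
t 12.3 [537.9  46.4 304.1] F tool [-1.16 -0.58  0.77] T [0.   0.01 0.01] 0.164
```

View pics/s2.png

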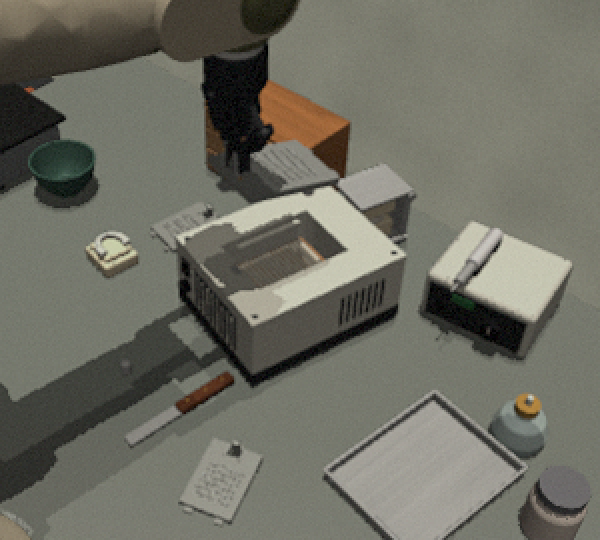

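The side view shows the cover clear of the well, hanging from the tab with only a slight tilt (crop ~(290,165)). Moving over to the tray.

Emit:
carry_out --pt "1 0 -20 0 0 0 0" --pt "1 0 -55 0 -1 0 0" --pt "1 0 -95 1 -2 0 0" --pt "1 0 -135 2 -3 0 0" --pt "1 0 -175 3 -4 0 0"

```text
time_s: 12.98
eef_pos: [497.4, -125.1, 299.0]
ee_rot: [0.704, 0.061, 0.705, -0.061]
force: [0.2, -0.2, -0.5]
grip_width: 0.165
```

Emit:
carry_out --pt "1 0 -40 0 -1 0 0" --pt "1 0 -80 0 -2 0 0" --pt "1 0 -115 0 -3 0 0" --pt "1 0 -140 0 -3 0 0" --pt "1 0 -155 0 -3 0 0"

```text
time_s: 13.6
eef_pos: [471.0, -277.6, 298.9]
ee_rot: [0.705, 0.043, 0.706, -0.043]
force: [0.7, 0.1, -0.1]
grip_width: 0.167
```

```bash
python3 - <<'E'
from h import *
viewer.capture("side");s=ctrl.sense(); M=rot(s["ee_rot"]); p=s["eef_pos"]; print(p,M.round(3).tolist(),s["time_s"])
print("delta tool",(M.T@(np.array([458,-298,p[2]])-p)).round(1),"yaw",np.degrees(np.arctan2(M[1,2],M[0,2])))
ims=[viewer.capture("side"),viewer.capture("scene"),viewer.capture("wrist")]
cv2.imwrite("pics/w3.png",np.hstack([cv2.cvtColor(ims[0],cv2.COLOR_RGB2BGR)[150:400,240:440].repeat(2,0).repeat(2,1),cv2.resize(cv2.cvtColor(ims[2],cv2.COLOR_RGB2BGR),(400,500))]))
cv2.imwrite("pics/sd3.png",cv2.cvtColor(ims[0],cv2.COLOR_RGB2BGR));cv2.imwrite("pics/sc3.png",cv2.cvtColor(ims[1],cv2.COLOR_RGB2BGR))
E
```

```text
[ 470.76393804 -278.69847629  298.93981137] [[-0.001, 0.122, 0.992], [0.0, 0.992, -0.122], [-1.0, 0.0, -0.001]] 13.65
delta tool [  0.  -20.7 -10.3] yaw -7.025021218219007
```

View pics/w3.png

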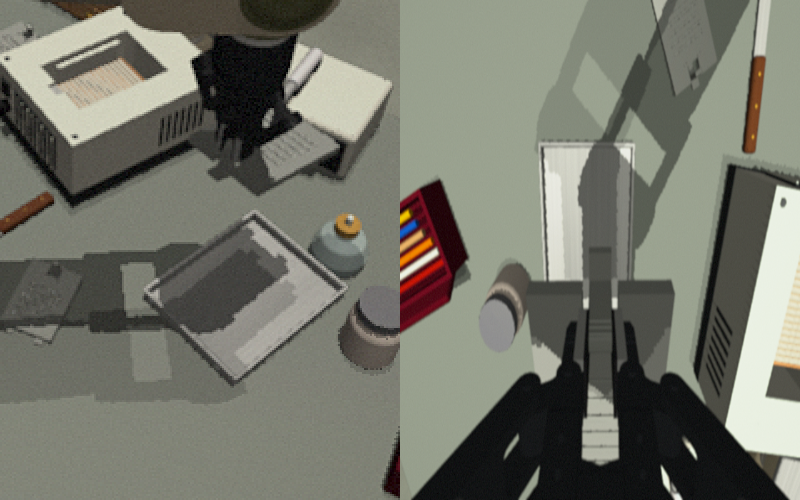

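The cover hangs over the tray, still tilted with its lug end lower. Centring and lowering now.

Emit:
carry_out --pt "1 20 -8 -4 0 0 0" --pt "1 65 -16 -8 0 0 0" --pt "1 115 -21 -10 0 0 0" --pt "1 160 -21 -10 0 0 0" --pt "1 185 -21 -10 0 0 0"

```text
time_s: 14.42
eef_pos: [458.7, -294.8, 112.7]
ee_rot: [0.705, 0.043, 0.707, -0.042]
force: [0.0, -0.3, -0.4]
grip_width: 0.164
```

```bash
python3 - <<'E'
from h import *
st(2)
ims=[viewer.capture("side"),viewer.capture("scene")]
f=lambda i,a,b,c,d:cv2.resize(cv2.cvtColor(i,cv2.COLOR_RGB2BGR)[a:b,c:d],(400,400),interpolation=cv2.INTER_CUBIC)
cv2.imwrite("pics/s4.png",np.hstack([f(ims[0],190,350,280,440),f(ims[1],160,300,95,235)]))
E
```

```text
t 14.43 [ 458.7 -294.8  112.7] F tool [ 0.41 -0.32  0.06] T [-0.04  0.06  0.01] 0.164
t 14.47 [ 457.9 -294.   110.3] F tool [ 5.14  0.9  -1.91] T [0.03 0.1  0.03] 0.167
```

View pics/s4.png

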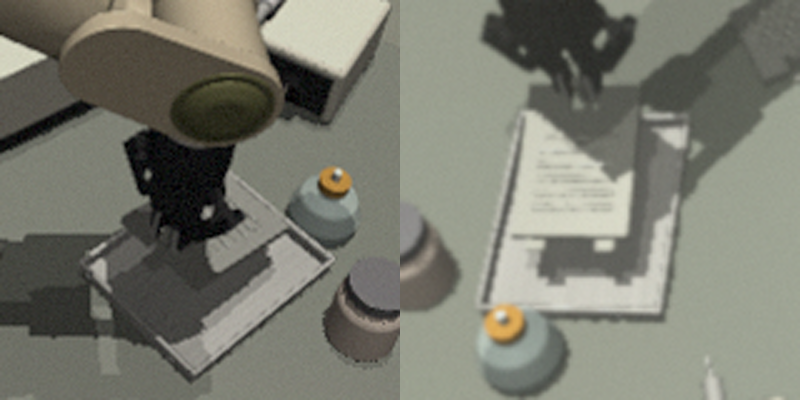

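```bash
python3 - <<'E'
from h import *
C=cam("scene"); f=lambda p:(np.array(p)-[400,0])*.35+[95,160]
for z in (50,70): 
    print(z,onz(C,f([[514,236],[630,236]]),z).round(1).tolist())
tx=np.array([.9926,-.1219]);c=np.array([522.6,-305.9]); print("target lug mid",c+71*tx, "tray rear corners inner",c+99.5*tx)
q=onz(C,f([[522,113],[690,118],[663,316],[480,306]]),21);print(q.round(1).tolist(),q.mean(0))
st(1)
E
```

```text
50 [[566.7, -361.5, 50.0], [577.2, -259.8, 50.0]]
70 [[578.5, -356.0, 70.0], [588.9, -256.1, 70.0]]
target lug mid [ 593.0746 -314.5549] tray rear corners inner [ 621.3637  -318.02905]
[[414.6, -369.8, 21.0], [436.9, -210.3, 21.0], [643.7, -235.1, 21.0], [617.4, -394.9, 21.0]] [ 528.17800112 -302.53334123   21.        ]
t 14.57 [ 459.1 -295.4  114.5] F tool [-0.5  -0.12 -0.22] T [-0.03  0.03 -0.03] 0.166
```

Emit:
carry_out --pt "1 10 -2 2 0 0 0" --pt "1 22 -5 4 0 0 0" --pt "1 33 -6 4 0 0 0" --pt "1 41 -6 4 0 0 0" --pt "1 45 -6 4 0 0 0" --newtons 30

```text
time_s: 15.2
eef_pos: [462.1, -302.7, 69.2]
ee_rot: [0.706, 0.043, 0.706, -0.043]
force: [-0.8, -0.8, -1.4]
grip_width: 0.168
```

Emit:
carry_out --pt "1 2 0 0 0 0 0" --pt "1 4 0 0 0 0 0" --pt "1 6 0 0 0 0 0" --pt "1 8 0 0 0 0 0" --pt "1 10 0 0 0 0 0" --newtons 25

```text
time_s: 15.82
eef_pos: [462.2, -302.9, 59.7]
ee_rot: [0.706, 0.043, 0.706, -0.043]
force: [-0.1, 0.0, -0.7]
grip_width: 0.168
```

Emit:
carry_out --pt "1 2 0 0 0 0 0" --pt "1 4 0 0 0 0 0" --pt "1 6 0 0 0 0 0" --pt "1 8 0 0 0 0 0" --pt "1 10 0 0 0 0 0"

```text
time_s: 16.45
eef_pos: [462.2, -302.9, 49.7]
ee_rot: [0.706, 0.043, 0.706, -0.043]
force: [0.4, -0.0, -1.0]
grip_width: 0.167
```

Emit:
carry_out --pt "1 1.5 0 0 0 0 0" --pt "1 3 0 0 0 0 0" --pt "1 4.5 0 0 0 0 0" --pt "1 6 0 0 0 0 0" --pt "1 8 0 0 0 0 0" --newtons 20

```text
time_s: 17.08
eef_pos: [462.3, -302.9, 41.8]
ee_rot: [0.706, 0.043, 0.706, -0.043]
force: [-1.3, 0.3, 0.7]
grip_width: 0.168
```

Emit:
carry_out --pt "1 1.5 0 0 0 0 0" --pt "1 3 0 0 0 0 0" --pt "1 4.5 0 0 0 0 0" --pt "1 6 0 0 0 0 0" --pt "1 7 0 0 0 0 0" --newtons 20

```text
time_s: 17.7
eef_pos: [462.2, -302.8, 34.7]
ee_rot: [0.706, 0.043, 0.706, -0.043]
force: [-2.6, 0.7, 2.5]
grip_width: 0.166
```

```bash
python3 - <<'E'
from h import *
st(2)
E
```

```text
t 17.7 [ 462.2 -302.8   34.7] F tool [-2.46  0.35 -2.69] T [-0.05 -0.01  0.04] 0.166
t 17.75 [ 462.2 -302.8   34.6] F tool [-2.45 -0.14 -1.74] T [-0.09 -0.11  0.01] 0.166
```

Emit:
carry_out --pt "1 0.7 0 0 0 0 0" --pt "1 1.4 0 0 0 0 0" --pt "1 2.1 0 0 0 0 0" --pt "1 2.8 0 0 0 0 0" --pt "1 3.5 0 0 0 0 0" --newtons 20

```text
time_s: 18.38
eef_pos: [462.2, -302.8, 31.2]
ee_rot: [0.706, 0.043, 0.706, -0.043]
force: [-2.0, -0.2, 1.8]
grip_width: 0.168
```

Emit:
carry_out --pt "1 0.5 0 0 0 0 0" --pt "1 1 0 0 0 0 0" --pt "1 1.5 0 0 0 0 0" --pt "1 2 0 0 0 0 0" --pt "1 2 0 0 0 0 0" --newtons 20

```text
time_s: 19.0
eef_pos: [462.3, -302.9, 30.8]
ee_rot: [0.706, 0.043, 0.706, -0.043]
force: [-6.5, 4.6, 18.5]
grip_width: 0.164
```

Both ends are now down, with 18 N on the tool. Backing off and releasing.

Emit:
carry_out --pt "1 -1.5 0 0 0 0 0" --pt "1 -1.8 0 0 0 0 0" --pt "0.6 -1.8 0 0 0 0 0" --pt "0.5 -1.8 0 0 0 0 0" --pt "0.4 -1.8 0 0 0 0 0" --newtons 20

```text
time_s: 19.62
eef_pos: [462.2, -302.8, 30.9]
ee_rot: [0.706, 0.043, 0.706, -0.043]
force: [0.2, 0.7, -0.7]
grip_width: 0.302
```

```bash
python3 - <<'E'
from h import *
st(2)
E
```

```text
t 19.62 [ 462.2 -302.8   30.9] F tool [0.67 0.69 0.15] T [-0.02 -0.02 -0.01] 0.302
t 19.68 [ 462.2 -302.8   30.9] F tool [-0.14  0.32  0.8 ] T [-0.04  0.03  0.01] 0.299
```

Released. Retreating straight up, then away so the cameras can see.

Emit:
carry_out --pt "0.2 0 0 0 0 0 0" --pt "0.2 -10 0 0 0 0 0" --pt "0.2 -40 0 0 0 0 0" --pt "0.2 -90 0 0 0 0 0" --pt "0.2 -140 0 0 0 0 0"

```text
time_s: 20.3
eef_pos: [462.1, -302.7, 173.3]
ee_rot: [0.706, 0.043, 0.706, -0.043]
force: [0.5, -0.5, 0.9]
grip_width: 0.399
```

Emit:
carry_out --pt "0.2 -40 0 0 0 0 0" --pt "0.2 -70 0 -30 0 0 0" --pt "0.2 -70 0 -80 0 0 0" --pt "0.2 -70 0 -120 0 0 0" --pt "0.2 -70 0 -130 0 0 0"

```text
time_s: 20.92
eef_pos: [331.8, -286.9, 242.0]
ee_rot: [0.706, 0.043, 0.706, -0.044]
force: [0.3, 0.0, 0.1]
grip_width: 0.399
```

```bash
python3 - <<'E'
from h import *
st(2)
ims=[viewer.capture("side"),viewer.capture("scene")]
for n,i in zip(("sd5","sc5"),ims): cv2.imwrite(f"pics/{n}.png",cv2.cvtColor(i,cv2.COLOR_RGB2BGR))
f=lambda i,a,b,c,d:cv2.resize(cv2.cvtColor(i,cv2.COLOR_RGB2BGR)[a:b,c:d],(400,400),interpolation=cv2.INTER_CUBIC)
cv2.imwrite("pics/s5.png",np.hstack([f(ims[0],210,370,280,440),f(ims[1],170,310,95,235)]))
E
```

```text
t 20.93 [ 331.8 -286.9  242. ] F tool [-0.12  0.05  0.26] T [ 0.02 -0.09 -0.02] 0.399
t 20.98 [ 331.9 -287.   242. ] F tool [-0.06 -0.35  0.27] T [ 0.05  0.02 -0.03] 0.401
```

View pics/s5.png

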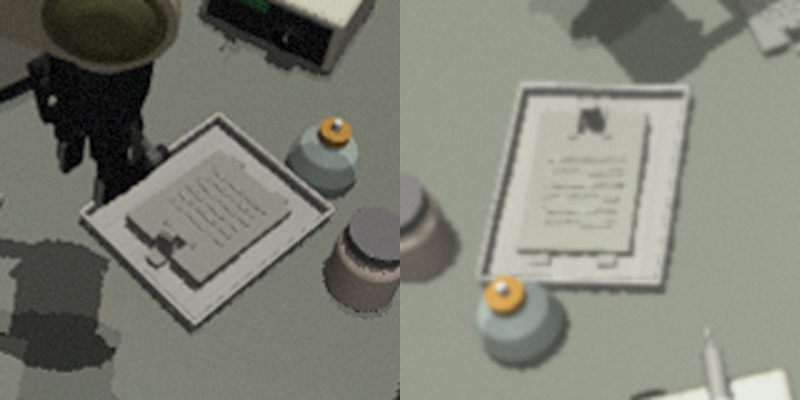

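Both views show the cover flat and face up inside the tray walls. I'll check the centring and the bystanders against the first pictures, then hand in.

```bash
python3 - <<'E'
from h import *
from rig import order
C=cam("scene"); f=lambda p:(np.array(p)-[400,0])*.35+[95,170]
c=onz(C,f([[537,108],[648,114],[631,253],[518,248]]),16).mean(0); t=onz(C,f([[522,84],[690,89],[663,287],[480,277]]),21).mean(0)
print(c.round(1),t.round(1),"offset",np.hypot(*(c-t)[:2]).round(1))
a=cv2.imread("pics/scene0.png").astype(int);b=cv2.imread("pics/sc5.png").astype(int)
for n,(x,y) in dict(lamp=(137,281),jar=(94,247),cast=(388,208),bowl=(472,215),sleeve0=(323,270),sleeve1=(309,175),knife=(272,172)).items():
    w=b[y-22:y+23,x-22:x+23].astype(np.uint8); k=a[y-10:y+11,x-10:x+11].astype(np.uint8)
    r=cv2.matchTemplate(w,k,cv2.TM_CCOEFF_NORMED); _,v,_,l=cv2.minMaxLoc(r); print(n,l[0]-12,l[1]-12,round(v,2))
st(1); order.finish_job()
E
```

```text
[ 522.6 -308.9   16. ] [ 527.7 -302.5   21. ] offset 8.2
lamp 0 0 1.0
jar 0 0 1.0
cast 0 0 1.0
bowl 0 0 0.98
sleeve0 0 0 1.0
sleeve1 0 0 0.99
knife 0 0 1.0
t 21.07 [ 333.5 -287.4  241.6] F tool [-0.07  0.34  0.11] T [ 0.03 -0.04 -0.01] 0.401
the job is handed in; nothing more can be done
```

The filter cover is off the extractor and lies flat, face up, in the steel tray. I handed the job in at about 21 s; no verdict is reported.

**Release:** I pressed the tab in small steps and tested the lift after each. It stayed caught up to about 10 N of press, with at most about 10 N of upward pull on the hook. It came free at about 12 N, roughly 4 mm of bend. I then swung the cover up, drew the lugs out and lowered it into the tray.

**Last checks:**
- **Cover:** its centre is about 8 mm from the tray's centre by the scene camera, and it lies wholly inside the walls. I judged flatness by eye from two views and did not measure it.
- **Bystanders:** none of the seven shows any shift between the first and last scene pictures.
- **Arm:** it has let go, stands well clear of the tray, and reads about 0 N.

**Closest call:** at set-down the tool force reached 18.5 N, against the 25 N limit, before I backed off.

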